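# Offer up the bow of a tuning slide

### The arm

A 6-joint arm with a two-finger parallel gripper is mounted at the origin on a cart in front of the work surface, level with it; the furniture and walls round the work are solid. World frame = base frame: x ahead of the robot, y to its left, z up, the work surface at z = 0. Lengths are in m, angles in rad, forces in N, time in s.
With the tool pointing down it reaches from about 0.25 to 0.85 m from the base axis. Payload 12.5 kg.
Tool frame: the origin (TCP) lies at the very end of the fingers, on their centre line; the grasp point (between the pads) lies 19 mm behind it (bot.grip_depth is the distance from the TCP to the grasp point, in m); z points along the fingers, y is the line along which they close (so a half turn about z gives the same grasp; the last joint's range is limited). The gripper opens to 93 mm and grips with 3 to 60 N. Pads are 15 mm wide; open, the fingers measure 128 mm over their backs; the gripper's body (75 mm by 188 mm) begins 65 mm behind the grasp point.
Start: joints at [-1.316, 0.351, 1.652, -0, 1.139, -0.085], TCP at [0.183, -0.519, 0.219] pointing down, gripper open.
Joint ranges: [-2.75, 2.75], [-0.79, 2.1], [0.01, 2.65], [-1.57, 4.71], [0.07, 3.14], [-2.87, 2.87]. Speed limits (rad/s): [2.22, 2.22, 2.79, 3.14, 3.14, 3.14].

### API

Orientations are given as a 3x3 rotation matrix whose columns are the frame's x, y, z axes.
In Python, from bench import bot, imaging, boxes_of, place_of gives the robot as it stands. The module is installed in compiled form; this text tells all that it offers.
- The arm moves only by the tool apply_moves, never from a script. Its argument "moves" is text: rows parted by semicolons, each of 6 numbers parted by spaces: the shift along the tool's x, y, z as a fraction of full scale, then the turn, a rotation vector about the tool's x, y, z as a fraction of full scale. In form: x y z wx wy wz; .... A call has 1 to 20 rows; each row shifts and turns the commanded pose from where the row before left it, along the tool's axes as they then stand; what a row does not reach is not made up. Full scale, the value 1, is 0.05 m for a shift and 8 degrees for a turn. A row lasts 1/8 s, in which the tool goes at most 62.5 mm and 10.7 degrees, less where a joint would pass 70% of its speed; a pose out of reach is approached as far as the arm can. A call with a number of a shift or a turn outside -1 to 1 is refused whole. A call with a gripper value outside its range is refused whole. "fingers" is the opening, from 0 (shut) to 1 (fully open), set as the call begins (left out, the last holds). The fingers move at their own pace and stop on an object; the grip force is fixed at half the most. Time passes only in rows, so rows that do not move let the fingers close. It gives the time, the measured TCP pose, the force, the opening and the grip force at its end, in the units of the state.
- bot.state(): the state, without advancing time (a new reading comes with each control period).
- imaging.camera(name): name is "scene" or "top" or "wrist"; returns the picture (384x512x3 uint8, red, green, blue); there is no depth.
- imaging.calibration(name): a dict with "K" (3x3 intrinsics, pixels), "pose" (4x4, takes a point from camera to world coordinates); the wrist camera has in their place "hand_eye" (4x4, takes a point from camera to tool coordinates, whose origin is the TCP and whose axes are the flange's). Camera axes: x right, y down, z forward; pixel columns grow to the right and rows downward; lengths in m; the calibration is good to about 2 mm. The wrist camera is an equidistant fisheye: a pixel r from the principal point sees the ray r / f radians off the axis. A picture is of the moment at which its call begins: read the wrist's pose just before it. calibration takes no time and is no camera call.
- bot.sign_off(): hands the job in; it is judged then, once.
Trained networks look in the newest picture that a camera, given by its name, has taken for a name from the list of things; names that differ only in an ending like _2 or _b are one class to them, and where a whole thing is asked for, a point or a joint stands for the part that bears it (a point fixed in the world has none). Each returns a list of dicts, best first, with "confidence" (0 to 1); they miss things now and then, are a little off and sometimes report something else, mostly with a low value. They report only what shows in the picture. A call takes as long as a camera call. They do not tell look-alikes from the thing itself.
- boxes_of(camera, thing): "centre" ([column, row] in pixels, amid what is visible of it).
- place_of(camera, thing): "centre" ([column, row] in pixels: a listed point, or the origin of a listed thing).
The state is a dict: "t": time; "qpos": joint angles; "joint_velocities": joint speeds; "joint_torque": joint torques, N m; "tcp_pos": TCP position; "eef_rot": TCP orientation; "ft_force": force on the tool from outside, world axes, zero at the start; "moment": the same for the moment, N m; "opening": finger opening in m; "grip_force": force on a finger pad.
Only numpy, scipy, OpenCV 4.12 (cv2) and the standard library are available. Lean on these libraries where they do the work, as an engineer would, in place of code of your own. Each camera call takes 0.05 s, during which the arm holds its last target. There are 200 camera calls.

### The job

One leg of a tuning slide already stands clamped in the metal jig: take the tube of that same length out of the wooden rack, slide it down into the jig's empty bore until it stands on the bottom, and only then let go. Then lift the U-shaped bow off its two dowels, carry it across without touching the legs or the jig, and finish still holding it, upright and motionless, about a centimetre above the two legs, each open end lined up over a leg, so that I can flux the joints before it goes down. Leave the two other tubes, the bottle, the solder and the pliers where they are.

Things in the scene. Friction and masses are not known exactly. Their poses are not given: they have to be found in the camera images.
- jig: Soldering jig, fixed: steel block 42 x 96 x 37 mm on a base plate 70 x 126 x 8 mm, block top 45 mm above the bench. Origin: centre of underside; y along its two bores (at y = +22 and -22 mm), z up. Two thumb screws stick out of the -x face by up to 23 mm, 28 mm up. At y = +22 a brass leg, 12 mm in diameter, 85 mm long, stands fixed; the bore at y = -22 is empty.
- bore_mouth (a point): Centre of the mouth of the empty bore, on top of the jig's block (45 mm above the bench). Round bore 13.2 mm in diameter with a 2 mm chamfer, 37 mm deep.
- bore_floor (a point): Centre of the floor of the empty bore, 8 mm above the bench, where the leg's foot must stand.
- held_leg_top (a point): Centre of the upper end of the leg that is already fixed in the jig, 93 mm above the bench.
- rack: Wooden rack, fixed: 56 x 196 x 30 mm. Origin: centre of underside; y along its length, z up. Tube holes at y = -76, -42, -8 mm (13.6 mm in diameter, 22 mm deep, floor 8 mm above the bench) hold three tubes in any order; two dowels at y = 33 and 77 mm, 9 mm in diameter, standing 14 mm out of the top, carry the bow.
- leg: The loose slide leg to be fitted: plain brass tube 12 mm in diameter, 85 mm long, 30 g, standing upright in one of the rack's holes (top 93 mm above the bench). Origin: centre of its foot (lower end), z along the tube to the upper end.
- leg_top (a point): Centre of the upper end of that 85 mm leg.
- leg_short: A shorter brass tube of 12 mm diameter, 60 mm long, in another hole of the rack; not wanted. Origin: centre of its foot.
- leg_long: A longer brass tube of 12 mm diameter, 110 mm long, in another hole of the rack (top 118 mm above the bench); not wanted. Origin: centre of its foot.
- bow: Brass U-shaped bow, 90 g, standing on its two open ends on the rack (30 mm up) over the dowels. Origin: midway between the open ends, in their plane; ends at y = +22 and -22 mm, z up to the crown. Tube 12.4 mm thick, its middle at the crown 48 mm above the origin, top 54 mm: grip across it there. Ferrules on the ends 18 mm long, 13.2 mm bore; brace 21 mm up. Either end may go over either leg.
- bow_end_a (a point): Centre of the bow's open end at its y = +22 mm; the ferrule is 16.8 mm wide outside.
- bow_end_b (a point): Centre of the bow's open end at its y = -22 mm.
- white_bottle: White plastic bottle with a black cap, loose, 42 mm in diameter, 109 mm tall, standing between rack and jig; bystander. Origin: centre of its base.
- solder: Loose flat coil of solder wire 61 x 86 x 15 mm behind the jig; bystander. Origin: centre of its underside.
- pliers: Loose nose pliers, 66 x 148 x 11 mm, lying nearer the robot; bystander. Origin: centre of the underside.
Mind the look-alikes: they are no part of the job. Leave any turquoise look-alike of the bow alone.

How it is judged:
On the way, in this order (a step that is already met when the one before it is completed fails the run):
1. the 85 mm leg is slid down the empty bore to within 8 mm of its floor, still held in the fingers (horizontal distance between leg and bore_floor below 0.004 m and distance between leg and bore_floor below 0.008 m and contact force between the fingers and leg above 0.5 N), for 0.05 s.
2. the leg stands on the floor of the bore and is let go (distance between leg and bore_floor below 0.004 m and angle between leg's own z axis and vertical below 0.07 rad and contact force between the fingers and leg below 0.05 N), for 0.2 s.
3. the bow is lifted clear of its dowels in the fingers (height (world z) of bow above 0.05 m and contact force between the fingers and bow above 0.5 N), for 0.2 s.
At the end, for the whole second after the job is handed in: The 85 mm leg stands free on the bore floor (foot within 4 mm, lean under 4 deg). The bow is held by the fingers, still, upright within 8.5 deg, each open end within 5 mm sideways of one leg's top centre and 3 to 20 mm above it, touching neither legs nor jig (all of step 2 and contact force between each of the arm, bow and leg below 0.05 N and ((horizontal distance between bow_end_a and leg_top below 0.005 m and horizontal distance between bow_end_b and held_leg_top below 0.005 m) or (horizontal distance between bow_end_b and leg_top below 0.005 m and horizontal distance between bow_end_a and held_leg_top below 0.005 m)) and height (world z) of bow_end_a between 0.096 and 0.113 m and height (world z) of bow_end_b between 0.096 and 0.113 m and angle between bow's own z axis and vertical below 0.15 rad and linear speed of bow below 0.02 m/s and contact force between the fingers and bow above 0.5 N and contact force between bow and jig below 0.05 N); the arm keeps its last pose, push and grip.
It fails at once if the bow touches a leg or the jig (contact force between bow and leg above 0.3 N or contact force between bow and jig above 0.3 N).
It fails at once if one of the two other tubes is taken out of the rack (distance of any of leg_short, leg_long from where it was at the start of the episode above 0.012 m).
It fails at once if the bottle, the solder or the pliers are pushed away or knocked over (distance of any of white_bottle, solder, pliers from where it was at the start of the episode above 0.015 m or angle between white_bottle's own z axis and vertical above 0.3 rad).
It also fails if it takes over 69 s, if anything falls off the work surface, if the arm or the gripper's body presses on something with over 40 N, if the wrist force passes 120 N, or if a joint passes its speed limit or range.

## Working session

There is one attempt and no reset: what is moved stays moved. The work goes in short steps, Python scripts to look and compute and a tool call to move; the robot and the scene stay as the last step left them, time stands still between calls to the robot, and variables do not carry over. Pictures are saved under pics/ and viewed, at most 14 in all, crops included, and the job is handed in when it is done.

Besides the shell and the picture viewer there is one more tool, called after "Emit:" as name(argument=value, ...) on one line, values as JSON. apply_moves: Moves the arm, as the interface text tells. Its arguments: {"type":"object","properties":{"moves":{"type":"string"},"fingers":{"type":"number"}},"required":["moves"]}

```bash
mkdir -p pics; cat > h.py <<'E'
import numpy as np, cv2
from bench import bot, imaging, boxes_of, place_of
def snap(c,fn=None):
    im=imaging.camera(c)
    if fn: cv2.imwrite('pics/'+fn,cv2.cvtColor(im,cv2.COLOR_RGB2BGR))
    return im
def ray(c,px,st=None):
    cal=imaging.calibration(c);K=np.array(cal['K'])
    x=(px[0]-K[0,2])/K[0,0];y=(px[1]-K[1,2])/K[1,1]
    if c=='wrist':
        r=np.hypot(x,y);d=np.array([x/r*np.sin(r),y/r*np.sin(r),np.cos(r)]) if r>1e-9 else np.array([0,0,1.])
        T=np.eye(4);T[:3,:3]=st['eef_rot'];T[:3,3]=st['tcp_pos'];P=T@np.array(cal['hand_eye'])
    else:
        d=np.array([x,y,1.]);P=np.array(cal['pose'])
    d=P[:3,:3]@d;return P[:3,3],d/np.linalg.norm(d)
def atz(c,px,z,st=None):
    o,d=ray(c,px,st);return o+d*(z-o[2])/d[2]
def tri(rays):
    A=0;b=0
    for o,d in rays:
        M=np.eye(3)-np.outer(d,d);A=A+M;b=b+M@o
    p=np.linalg.solve(A,b)
    return p,[float(np.linalg.norm(np.cross(p-o,d))) for o,d in rays]
def proj(c,p,st=None):
    cal=imaging.calibration(c);K=np.array(cal['K'])
    if c=='wrist':
        T=np.eye(4);T[:3,:3]=st['eef_rot'];T[:3,3]=st['tcp_pos'];P=T@np.array(cal['hand_eye'])
    else: P=np.array(cal['pose'])
    v=np.linalg.inv(P)@np.append(p,1);v=v[:3]
    if c=='wrist':
        r=np.hypot(v[0],v[1]);a=np.arctan2(r,v[2]);v=np.array([v[0]/r*a,v[1]/r*a,1])
    v=v/v[2];return K[:2,:2]@v[:2]+K[:2,2]
E
python3 - <<'E'
from h import *
np.set_printoptions(precision=4,suppress=True)
a=snap('scene','s0.png');b=snap('top','t0.png')
cv2.imwrite('pics/st0.png',cv2.cvtColor(cv2.resize(np.vstack([a,b]),(512,768)),cv2.COLOR_RGB2BGR))
for c in('scene','top'):
    print(c,np.array(imaging.calibration(c)['K'])[0],np.array(imaging.calibration(c)['pose'])[:3].tolist())
    for n in ['jig','bore_mouth','held_leg_top','rack','leg','leg_top','leg_short','leg_long','bow','bow_end_a','bow_end_b','white_bottle','solder','pliers']:
        print(n,[(np.round(r['centre'],1).tolist(),round(float(r['confidence']),2)) for r in place_of(c,n)][:5])
s=bot.state();print(s['t'],s['tcp_pos'],s['eef_rot'],s['opening'],bot.grip_depth,imaging.calibration('wrist'))
E
```

```text
scene [448.2734   0.     258.5194] [[-0.8624018126614466, -0.185200780883133, 0.4711303262140204, 0.04764892365238287], [-0.5059959977288634, 0.34331710245638736, -0.791265705969444, 0.77241816464127], [-0.015204071843545488, -0.9207790385978758, -0.3897881453791894, 0.4728980187687768]]
jig [([308.8, 197.1], 0.96)]
bore_mouth [([309.7, 180.1], 0.93)]
held_leg_top [([310.0, 167.9], 0.63)]
rack [([214.9, 252.6], 0.78)]
leg [([221.2, 239.7], 0.74), ([221.8, 204.1], 0.41)]
leg_top [([223.6, 204.6], 0.55)]
leg_short [([229.3, 233.5], 0.44)]
leg_long [([216.2, 249.5], 0.51)]
bow [([200.5, 254.8], 0.85), ([147.7, 249.1], 0.85)]
bow_end_a [([193.1, 259.9], 0.98), ([205.4, 248.8], 0.84), ([160.5, 246.6], 0.8), ([136.0, 249.3], 0.77)]
bow_end_b [([193.1, 259.9], 0.98), ([205.4, 248.8], 0.84), ([160.5, 246.6], 0.8), ([136.0, 249.3], 0.77)]
white_bottle [([273.5, 229.8], 0.88)]
solder [([236.1, 204.6], 0.7)]
pliers [([315.5, 240.2], 0.51)]
top [429.3574   0.     254.9373] [[-0.04188125019444716, -0.9771403872336755, 0.20842894357303798, 0.3414494490969641], [-0.9991145178094222, 0.0417983256458
[... 603 characters left out ...]
2], 0.45)]
bow_end_b [([182.5, 140.4], 0.66), ([182.1, 202.3], 0.57), ([365.4, 214.2], 0.45)]
white_bottle [([273.5, 224.5], 0.73), ([366.6, 213.6], 0.27)]
solder [([217.2, 196.6], 0.48), ([314.0, 149.0], 0.47)]
pliers [([280.9, 269.9], 0.64)]
1.5 [ 0.1833 -0.5185  0.2186] [[ 0.9428  0.3333 -0.    ]
 [ 0.3333 -0.9428  0.    ]
 [ 0.     -0.     -1.    ]] 0.0932572628640006 0.0188 {'K': array([[297.3186,   0.    , 256.7411],
       [  0.    , 297.3186, 188.8133],
       [  0.    ,   0.    ,   1.    ]]), 'hand_eye': array([[-0.0012, -0.9695, -0.245 ,  0.0667],
       [ 1.    , -0.0011, -0.0007,  0.0005],
       [ 0.0004, -0.245 ,  0.9695, -0.1674],
       [ 0.    ,  0.    ,  0.    ,  1.    ]])}
```

View pics/s0.png

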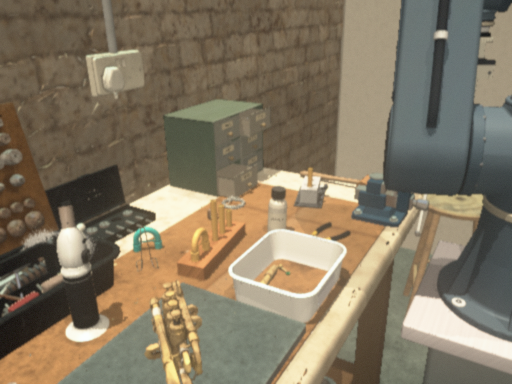

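View pics/t0.png

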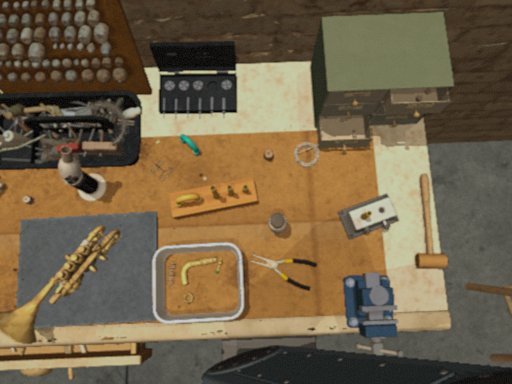

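The scene view shows the rack with the brass bow at about (201,243) and three tubes at (213,212), (221,212) and (228,215). The turquoise look-alike is at (147,240), the jig at (311,190) and the bottle at (278,208). In the top view the rack spans (172,205)–(256,190), with the bow at (188,199) and tubes at (213,190), (229,189) and (246,189). The jig is at (368,214) and the pliers at (283,270).

```bash
python3 - <<'E'
from h import *
np.set_printoptions(precision=4,suppress=True)
print('jig s',atz('scene',[308.8,197.1],0),'t',atz('top',[368.3,215.3],0))
print('rack',atz('scene',[214.9,252.6],0),atz('top',[214.5,198],0))
print('heldtop',tri([ray('scene',[310,167.9]),ray('top',[365.2,214])]))
for p in [[200,199.4],[188,199]]: print(atz('top',p,.08))
for p in [[213,190],[229,189],[246,189]]: print(atz('top',p,.09))
print('bow scene',atz('scene',[200.5,254.8],.03),'bottle',atz('scene',[273.5,229.8],0))
for p in [[182.5,140.4]]: print('teal',atz('top',p,.03))
t=cv2.imread('pics/t0.png');s=cv2.imread('pics/s0.png')
a=cv2.resize(t[165:260,160:410],(750,285),interpolation=3)
b=cv2.resize(s[160:290,170:340],(400,306),interpolation=3)
c=np.zeros((591,750,3),np.uint8);c[:285]=a;c[285:,:400]=b
cv2.imwrite('pics/c1.png',c)
E
```

```text
jig s [ 0.4913 -0.233   0.    ] t [ 0.4873 -0.2332  0.    ]
rack [0.5413 0.1241 0.    ] [0.5437 0.124  0.    ]
heldtop (array([ 0.4765, -0.2015,  0.0945]), [7.098536780066773e-05, 7.098536780078073e-05])
[0.5256 0.1481 0.08  ]
[0.5276 0.174  0.08  ]
[0.543  0.1186 0.09  ]
[0.5437 0.0842 0.09  ]
[0.5421 0.0477 0.09  ]
bow scene [0.5295 0.1855 0.03  ] bottle [ 0.4837 -0.0238  0.    ]
teal [0.6787 0.1933 0.03  ]
```

View pics/c1.png

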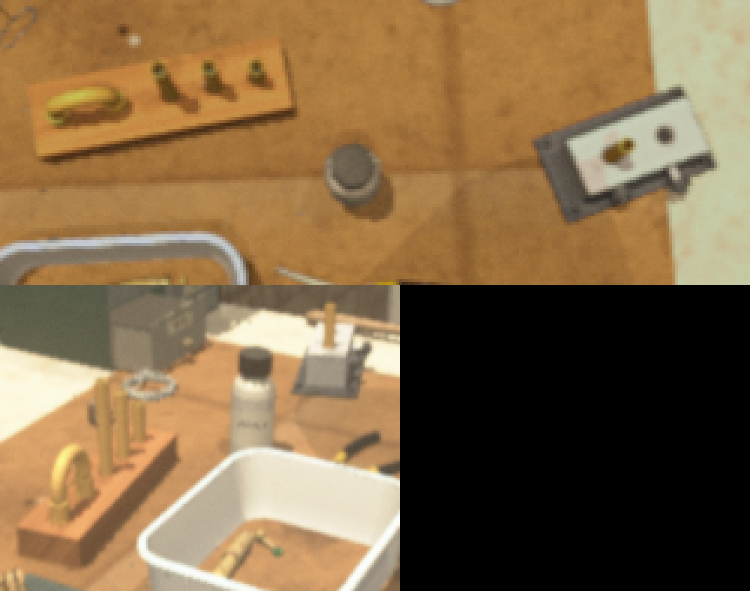

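Candidates for the leg: a long tube at scene (213,212), the middle tube at (221,212), and a short tube at (228,215). The long one stands beside the bow and the short one at the rack's end. The middle tube, with its top at top-view (230,188), matches the 85 mm length. For the bow: the brass one at top (188,199), and the turquoise one at (190,145), which I leave alone. The crop confirms this. I'll measure next, then bring the wrist camera over the rack.

```bash
python3 - <<'E'
from h import *
np.set_printoptions(precision=4,suppress=True)
L=atz('top',[213.3,187.3],.118);M=atz('top',[230,188.3],.093);S=atz('top',[245.7,187.3],.068)
print(L,M,S,np.linalg.norm(L-M),np.linalg.norm((M-S)[:2]))
H=atz('top',[369,213.7],.093);B=atz('top',[381.7,209.7],.045);print(H,B,np.linalg.norm((H-B)[:2]))
# scene crop scale 400/170
f=lambda u,v:[170+u*170/400,160+(v-285)*130/306]
for n,p,q in[('long',f(103,381),[213.3,187.3]),('mid',f(122,391),[230,188.3]),('short',f(138,402),[245.7,187.3]),('held',f(329,305),[369,213.7])]: print(n,p,tri([ray('scene',p),ray('top',q)]))
E
```

```text
[0.5424 0.1152 0.118 ] [0.5445 0.0818 0.093 ] [0.5509 0.0486 0.068 ] 0.04173272996372297 0.03388204089682354
[ 0.4769 -0.2099  0.093 ] [ 0.492  -0.2521  0.045 ] 0.04474829626350203
long [213.775, 200.7843137254902] (array([0.5432, 0.1154, 0.1138]), [0.00027198383020251096, 0.00027198383020250874])
mid [221.85, 205.03267973856208] (array([0.546 , 0.0825, 0.0905]), [0.0011446159992892237, 0.001144615999289188])
short [228.65, 209.70588235294116] (array([0.5527, 0.0492, 0.0647]), [0.0011932425856295795, 0.0011932425856296643])
held [309.825, 168.4967320261438] (array([ 0.479 , -0.2102,  0.0896]), [0.0016841962304241383, 0.001684196230424196])
```

Emit:
apply_moves(moves="0 0 -0.1 0 0 -0.94;0 0 -0.1 0 0 -0.94;0 0 -0.1 0 0 -0.94;0 0 -0.1 0 0 -0.94;0 0 -0.1 0 0 -0.94;0 0 -0.1 0 0 -0.94;0 0 -0.1 0 0 -0.94;0 0 -0.1 0 0 -0.94;0 0 -0.1 0 0 -0.94;0 0 -0.1 0 0 -0.94;0 0 -0.1 0 0 -0.94;0 0 -0.1 0 0 -0.94;0.38 0.85 0 0 0 0;0.38 0.85 0 0 0 0;0.38 0.85 0 0 0 0;0.38 0.85 0 0 0 0;0.38 0.85 0 0 0 0;0.38 0.85 0 0 0 0;0.38 0.85 0 0 0 0;0.38 0.85 0 0 0 0", fingers=1)

```text
t: 4.0
tcp_pos: [0.4532, -0.2596, 0.2788]
eef_rot: [[-0.337, 0.941, 0.0], [0.941, 0.337, -0.0], [-0.0, 0.0, -1.0]]
ft_force: [0.6, -0.4, 0.7]
opening: 0.0934
grip_force: 0.0
```

```bash
cat > look.py <<'E'
from h import *
import sys,json
np.set_printoptions(precision=4,suppress=True)
# usage: look.py file.png name:z ...
s=bot.state();im=snap('wrist',sys.argv[1])
print('t',s['t'],'tcp',s['tcp_pos'],'xtool',s['eef_rot'][:,0],'z',s['eef_rot'][:,2],'open',round(s['opening'],4),'grip',s['grip_force'],'F',s['ft_force'])
json.dump({'tcp_pos':np.array(s['tcp_pos']).tolist(),'eef_rot':np.array(s['eef_rot']).tolist()},open('pics/'+sys.argv[1]+'.json','w'))
for a in sys.argv[2:]:
    n,z=a.split(':')
    for r in place_of('wrist',n)[:4]: print(n,np.round(r['centre'],1),round(float(r['confidence']),2),'@z',z,atz('wrist',r['centre'],float(z),s)[:2])
E
python3 look.py w1.png jig:0 bore_mouth:.045 held_leg_top:.093
```

```text
t 4.0 tcp [ 0.4532 -0.2596  0.2788] xtool [-0.3373  0.9414 -0.0003] z [ 0.0003 -0.0002 -1.    ] open 0.0934 grip 0.0 F [ 0.5957 -0.4197  0.6746]
jig [284.8 149.1] 0.97 @z 0 [ 0.4871 -0.2305]
bore_mouth [285.2 166. ] 0.63 @z .045 [ 0.49   -0.2487]
```

View pics/w1.png

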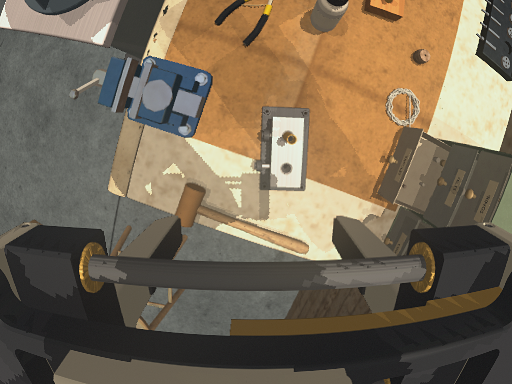

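The wrist view shows the jig upright in the picture, with the held leg's top at about (289,139) and the empty bore at (286,168). The drawers are to the right, from about (378,205).

```bash
cat > jig.py <<'E'
from h import *
import sys,json
np.set_printoptions(precision=4,suppress=True)
fn=sys.argv[1];x0,x1,y0,y1=map(int,sys.argv[2].split(','))
s=json.load(open('pics/'+fn+'.json'));s={k:np.array(v) for k,v in s.items()}
im=cv2.imread('pics/'+fn);g=cv2.cvtColor(im,cv2.COLOR_BGR2HSV)
m=((g[...,2]>185)&(g[...,1]<40)).astype(np.uint8);mm=np.zeros_like(m);mm[y0:y1,x0:x1]=m[y0:y1,x0:x1]
n,lab,st,ce=cv2.connectedComponentsWithStats(mm);k=1+np.argmax(st[1:,4]);pts=np.argwhere(lab==k)[:,::-1].astype(np.float32)
hull=cv2.convexHull(pts)[:,0]
W=np.array([atz('wrist',p,.045,s)[:2] for p in hull],np.float32)*1000
r=cv2.minAreaRect(W);print('block top rect (mm) centre,size,angle',r)
# hole: dark blob in block hull
h=np.zeros_like(m);cv2.fillConvexPoly(h,hull.astype(int),1);h=cv2.erode(h,np.ones((3,3)))
V=g[...,2]
d=((h>0)&(V<130)).astype(np.uint8)
n,lab,st,ce=cv2.connectedComponentsWithStats(d)
for i in range(1,n):
    if st[i,4]>8: print('dark',ce[i],st[i],atz('wrist',ce[i],.045,s)[:2])
E
python3 jig.py w1.png 255,312,100,195
python3 - <<'E'
from h import *;import json
s={k:np.array(v) for k,v in json.load(open('pics/w1.png.json')).items()}
for z in(0,.1,.2): print(z,atz('wrist',[378,205],z,s),atz('wrist',[410,130],z,s), atz('top',[345,147],z))
im=cv2.imread('pics/w1.png');cv2.imwrite('pics/c2.png',cv2.resize(im[90:215,230:430],(800,500),interpolation=3))
E
```

```text
block top rect (mm) centre,size,angle ((485.3303527832031, -230.45062255859375), (42.404788970947266, 96.14773559570312), 17.690736770629883)
dark [284.6491 136.3333] [280 132  11  10  57] [ 0.475  -0.2108]
dark [291.2927 139.0488] [288 136   8   7  41] [ 0.4848 -0.2111]
dark [285.9839 167.8065] [282 164   9   9  62] [ 0.4919 -0.2507]
0 [ 0.6677973  -0.26135082  0.        ] [ 0.67091653 -0.12522296  0.        ] [ 0.65561172 -0.19322275  0.        ]
0.1 [ 0.61433116 -0.24681507  0.1       ] [ 0.61675118 -0.14120183  0.1       ] [ 0.62388518 -0.17035013  0.1       ]
0.2 [ 0.56086502 -0.23227931  0.2       ] [ 0.56258583 -0.15718069  0.2       ] [ 0.59215863 -0.14747751  0.2       ]
```

View pics/c2.png

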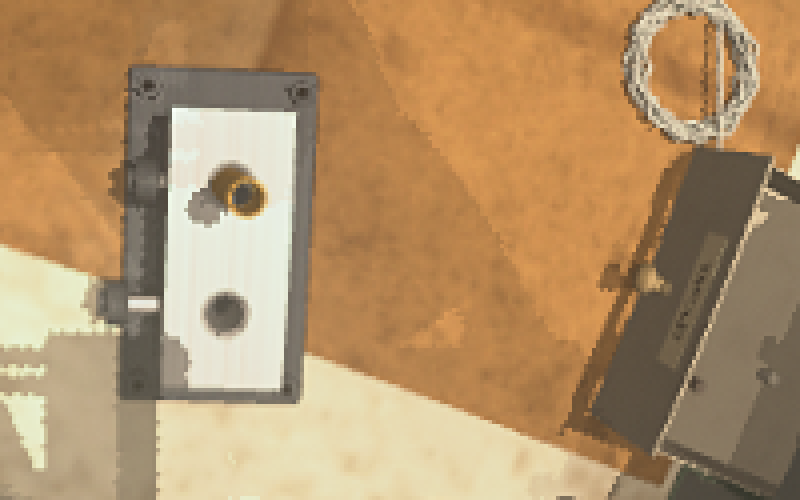

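The block-top fit gives 42.4 × 96.1 mm, which matches the text. Its centre is (0.485, −0.2305), yaw 17.7°, and the bore is at (0.492, −0.251), so the two agree. Next I look at the rack.

Emit:
apply_moves(moves="0 0 0 0 0 0.76;0 0 0 0 0 0.76;0.9 0.34 0 0 0 0;0.9 0.34 0 0 0 0;0.9 0.34 0 0 0 0;0.9 0.34 0 0 0 0;0.9 0.34 0 0 0 0;0.9 0.34 0 0 0 0;0.9 0.34 0 0 0 0;0 0 0 0 0 0")

```text
t: 5.45
tcp_pos: [0.5289, 0.0683, 0.2785]
eef_rot: [[-0.133, 0.991, -0.0], [0.991, 0.133, 0.0], [0.0, -0.0, -1.0]]
ft_force: [0.1, -0.3, 0.1]
opening: 0.0932
grip_force: 0.0
```

```bash
python3 look.py w2.png rack:0 leg_top:.093 leg:.008 leg_long:.008 leg_short:.008 bow:.03 bow_end_a:.03 white_bottle:0
python3 -c "
import cv2;im=cv2.imread('pics/w2.png');cv2.imwrite('pics/c3.png',cv2.resize(im[60:260,120:380],(780,600),interpolation=3))"
```

```text
t 5.45 tcp [0.5289 0.0683 0.2785] xtool [-0.1333  0.9911  0.0001] z [-0.0001  0.0001 -1.    ] open 0.0932 grip 0.0 F [ 0.1101 -0.3103  0.0678]
rack [267.9 120.3] 0.66 @z 0 [0.5369 0.1292]
leg_top [275.  156.6] 0.7 @z .093 [0.5475 0.0885]
leg_long [274.3 127.2] 0.64 @z .008 [0.5473 0.1205]
leg_short [269.8 174.5] 0.54 @z .008 [0.5506 0.0494]
leg_short [216.1 324.9] 0.5 @z .008 [ 0.4931 -0.2472]
bow [271.   83.8] 0.93 @z .03 [0.533 0.181]
bow [213.3 207. ] 0.69 @z .03 [ 0.4733 -0.0056]
bow [359.3  99.7] 0.57 @z .03 [0.6618 0.1806]
bow [201.7 340.5] 0.37 @z .03 [ 0.4699 -0.2736]
bow_end_a [369.2  96.4] 0.91 @z .03 [0.6764 0.1885]
bow_end_a [267.1  66.8] 0.63 @z .03 [0.5245 0.2042]
bow_end_a [346.1 109.9] 0.58 @z .03 [0.6442 0.1621]
bow_end_a [270.  100.7] 0.56 @z .03 [0.5349 0.1572]
white_bottle [215.5 209.6] 0.9 @z 0 [ 0.4739 -0.0196]
```

View pics/c3.png

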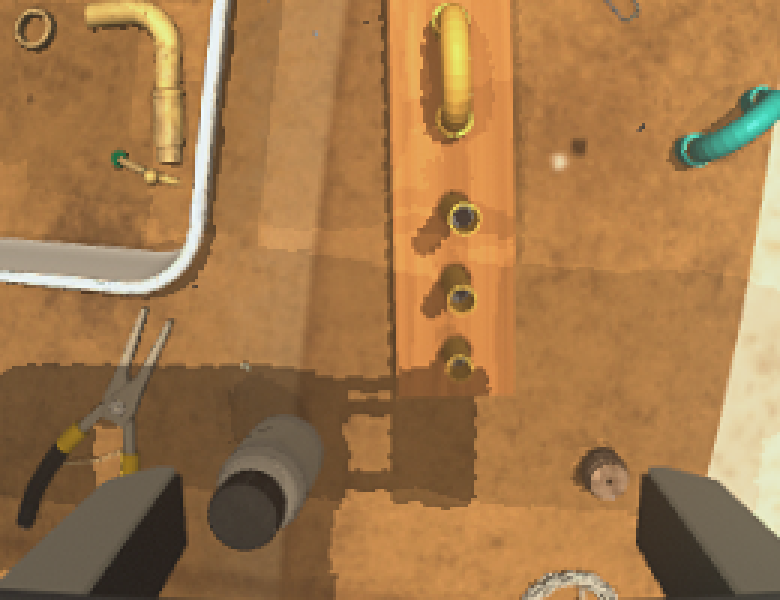

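The crop shows three tubes on the rack: long top at w2 pixel (274,132), middle at (274,159) and short at (273,182). The bow's crown runs from (270,66) to (272,100), and the turquoise decoy is at (359,100), off the rack.

```bash
python3 - <<'E'
from h import *;import json
np.set_printoptions(precision=4,suppress=True)
s={k:np.array(v) for k,v in json.load(open('pics/w2.png.json')).items()}
s1={k:np.array(v) for k,v in json.load(open('pics/w1.png.json')).items()}
P={}
for n,w,q,z in[('long',[274.3,132.3],[213.3,187.3],.118),('mid',[273.7,159.3],[230,188.3],.093),('short',[273,182],[245.7,187.3],.068)]:
    P[n]=atz('wrist',w,z,s);print(n,P[n],tri([ray('wrist',w,s),ray('top',q)]))
v=P['long']-P['short'];print(np.hypot(v[0],v[1]),'yaw',np.degrees(np.arctan2(-v[0],v[1])))
print('held',atz('wrist',[290.5,138.75],.093,s1),tri([ray('wrist',[290.5,138.75],s1),ray('top',[369,213.7])]))
# bow: yellow mask
im=cv2.imread('pics/w2.png');g=cv2.cvtColor(im,cv2.COLOR_BGR2HSV)
# rack edges
f=lambda u,v:[120+u/3,60+v/3]
for a,b in [((387,20),(395,395)),((513,20),(516,395))]:
    A=atz('wrist',f(*a),.03,s);B=atz('wrist',f(*b),.03,s);d=A-B;print('edge',A,B,np.degrees(np.arctan2(-d[0],d[1])))
# crown ridge at z=.084 centre and ends
for p in[(455,60),(453,15),(457,122)]: print(p,atz('wrist',f(*p),.078,s),atz('wrist',f(*p),.048,s))
E
```

```text
long [0.5409 0.1185 0.118 ] (array([0.5424, 0.1169, 0.1129]), [0.0017332671205158034, 0.0017332671205157017])
mid [0.5465 0.085  0.093 ] (array([0.5478, 0.0828, 0.0776]), [0.0001709238293255683, 0.00017092382932564057])
short [0.5518 0.0518 0.068 ] (array([0.5532, 0.049 , 0.0562]), [0.00041686720939151386, 0.00041686720939124297])
0.06760445756062237 yaw 9.262842937345592
held [ 0.4773 -0.2095  0.093 ] (array([ 0.4768, -0.2094,  0.095 ]), [0.00017592067012198864, 0.00017592067012180734])
edge [0.4998 0.2011 0.03  ] [0.5266 0.0252 0.03  ] 8.664474516292461
edge [0.5573 0.2095 0.03  ] [0.5847 0.0329 0.03  ] 8.821173625670802
(455, 60) [0.5316 0.1805 0.078 ] [0.5326 0.1842 0.048 ]
(453, 15) [0.5283 0.1991 0.078 ] [0.5291 0.2044 0.048 ]
(457, 122) [0.5358 0.155  0.078 ] [0.5372 0.1567 0.048 ]
```

Emit:
apply_moves(moves="0.275 0.4 0 0 0 -0.17;0 0 0.8 0 0 0;0 0 0.8 0 0 0;0 0 0.8 0 0 0;0 0 0.4 0 0 0;0 0 0 0 0 0;0 0 0 0 0 0")

```text
t: 6.78
tcp_pos: [0.5473, 0.0833, 0.1397]
eef_rot: [[-0.155, 0.988, 0.001], [0.988, 0.155, 0.0], [-0.0, 0.001, -1.0]]
ft_force: [-0.0, -1.3, -1.3]
opening: 0.0935
grip_force: 0.0
```

```bash
python3 look.py w3.png leg_top:.093
python3 -c "
import cv2;im=cv2.imread('pics/w3.png');cv2.imwrite('pics/c4.png',cv2.resize(im[60:360,100:420],(640,600),interpolation=3))"
```

```text
t 6.775 tcp [0.5473 0.0833 0.1397] xtool [-0.1546  0.988  -0.0001] z [ 0.0014  0.0001 -1.    ] open 0.0935 grip 0.0 F [-0.0426 -1.2712 -1.3402]
leg_top [256.6 203.8] 0.67 @z .093 [0.5462 0.0844]
```

View pics/c4.png

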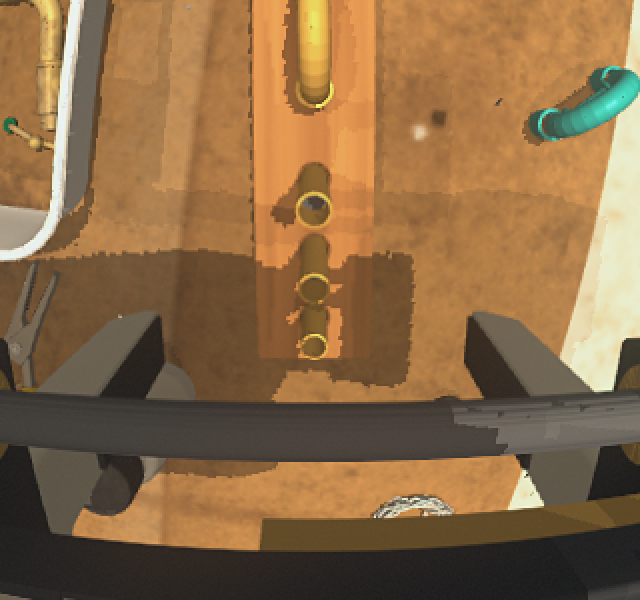

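The middle tube's rim is centred at w3 pixel (257,204), between the open fingers, with the long tube behind it and the short one in front. I go down and close.

Emit:
apply_moves(moves="0.025 -0.018 0.6 0 0 0;0 0 0.6 0 0 0;0 0 0.47 0 0 0;0 0 0 0 0 0;0 0 0 0 0 0")

```text
t: 7.5
tcp_pos: [0.5464, 0.0845, 0.0564]
eef_rot: [[-0.155, 0.988, 0.002], [0.988, 0.155, 0.0], [-0.0, 0.002, -1.0]]
ft_force: [-0.7, -0.3, 0.1]
opening: 0.0931
grip_force: 0.0
```

Emit:
apply_moves(moves="0 0 0 0 0 0;0 0 0 0 0 0;0 0 0 0 0 0;0 0 0 0 0 0;0 0 0 0 0 0;0 0 0 0 0 0;0 0 0 0 0 0;0 0 0 0 0 0", fingers=0)

```text
t: 8.5
tcp_pos: [0.5457, 0.0845, 0.0551]
eef_rot: [[-0.155, 0.988, -0.0], [0.988, 0.155, -0.0], [0.0, -0.0, -1.0]]
ft_force: [-0.4, -0.6, -0.4]
opening: 0.0176
grip_force: 0.0
```

Emit:
apply_moves(moves="0 0 0 0 0 0;0 0 0 0 0 0;0 0 0 0 0 0")

```text
t: 8.88
tcp_pos: [0.546, 0.0845, 0.0552]
eef_rot: [[-0.155, 0.988, 0.001], [0.988, 0.155, 0.0], [-0.0, 0.001, -1.0]]
ft_force: [3.6, -0.8, -1.6]
opening: 0.0117
grip_force: 30.0
```

Emit:
apply_moves(moves="0 0 -0.3 0 0 0;0 0 -0.6 0 0 0;0 0 -0.8 0 0 0;0 0 -0.8 0 0 0;0 0 -0.4 0 0 0;-0.36 -0.12 0 0 0 -0.2;-0.7 -0.23 0 0 0 0;-0.7 -0.23 0 0 0 0;-0.7 -0.23 0 0 0 0;-0.7 -0.23 0 0 0 0;-0.7 -0.23 0 0 0 0;-0.7 -0.23 0 0 0 0;-0.7 -0.23 0 0 0 0;-0.7 -0.23 0 0 0 0;-0.5 -0.15 0 0 0 -0.45;0 0 0 0 0 -0.45;0 0 0 0 0 0;0 0 0 0 0 0")

```text
t: 11.12
tcp_pos: [0.5002, -0.2519, 0.2001]
eef_rot: [[-0.303, 0.953, -0.0], [0.953, 0.303, 0.0], [0.0, -0.0, -1.0]]
ft_force: [-0.6, 0.2, -0.9]
opening: 0.0114
grip_force: 30.0
```

```bash
python3 look.py w4.png leg:.14 leg_top:.2 bore_mouth:.045 held_leg_top:.093 jig:0
python3 -c "
import cv2;im=cv2.imread('pics/w4.png');cv2.imwrite('pics/c5.png',cv2.resize(im[60:360,100:420],(640,600),interpolation=3))"
```

```text
t 11.125 tcp [ 0.5002 -0.2519  0.2001] xtool [-0.3033  0.9529  0.0004] z [-0.0005  0.0003 -1.    ] open 0.0114 grip 29.994328916072845 F [-0.6305  0.1901 -0.9398]
leg [258.4 206.7] 0.69 @z .14 [ 0.5021 -0.2567]
leg_top [256.9 259.2] 0.62 @z .2 [ 0.5056 -0.2721]
bore_mouth [252.5 171.7] 0.81 @z .045 [ 0.4933 -0.2487]
bore_mouth [251.  167.2] 0.32 @z .045 [ 0.4903 -0.2444]
held_leg_top [251.8 136.9] 0.84 @z .093 [ 0.4807 -0.2086]
jig [253.2 147.7] 0.59 @z 0 [ 0.4871 -0.2279]
```

View pics/c5.png

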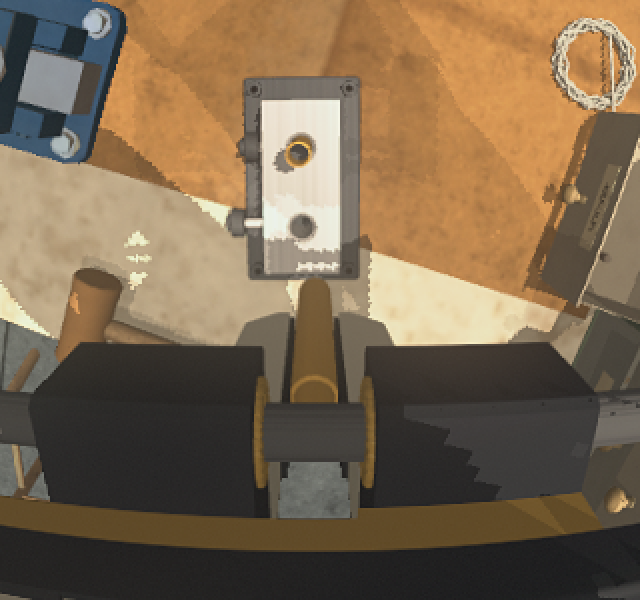

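The tube hangs straight between the fingers, foot edge at w4 pixel (257,199) and top rim at (257,254). The bore is at (251,173) and the held leg's top at (250,136).

```bash
python3 - <<'E'
from h import *;import json
np.set_printoptions(precision=4,suppress=True)
s={k:np.array(v) for k,v in json.load(open('pics/w4.png.json')).items()}
R=s['eef_rot'];t=s['tcp_pos']
for n,v in [('foot',[0,0,.0472]),('foot+x',[.006,0,.0472]),('top',[0,0,-.0378]),('top+x',[.006,0,-.0378]),('top-y',[0,-.006,-.0378]),('top+y',[0,.006,-.0378]),('foot-y',[0,-.006,.0472]),('foot+y',[0,.006,.0472])]:
    p=proj('wrist',t+R@np.array(v),s);print(n,p,'crop',(p-[100,60])*2)
for n,p,z in[('bore',[251,173],.045),('held',[249.8,136],.093)]: print(n,atz('wrist',p,z,s))
im=cv2.imread('pics/w4.png');g=cv2.cvtColor(im,cv2.COLOR_BGR2GRAY)
sub=g[160:186,238:264].astype(int);m=(sub<150);n,l,st,ce=cv2.connectedComponentsWithStats(m.astype(np.uint8))
for i in range(1,n):
    if st[i,4]>20:print(ce[i]+[238,160],st[i],atz('wrist',ce[i]+[238,160],.045,s)[:2])
h=cv2.cvtColor(im,cv2.COLOR_BGR2HSV)
for r in (205,212,220,230): # tube columns by saturation/hue
    row=h[r,240:275];print(r,[int(c)+240 for c in np.where((row[:,1]>110)&(row[:,2]>60))[0]][::1][:1],[int(c)+240 for c in np.where((row[:,1]>110)&(row[:,2]>60))[0]][-1:])
E
python3 jig.py w4.png 215,285,100,205
```

```text
foot [258.0042 205.3886] crop [316.0084 290.7773]
foot+x [258.0039 197.7607] crop [316.0078 275.5213]
top [258.9274 257.4899] crop [317.8548 394.9799]
top+x [258.9472 246.4457] crop [317.8944 372.8914]
top-y [246.6044 257.4851] crop [293.2088 394.9702]
top+y [271.2423 257.417 ] crop [342.4846 394.8341]
foot-y [250.0682 205.3981] crop [300.1364 290.7962]
foot+y [265.938  205.3713] crop [331.876  290.7426]
bore [ 0.4922 -0.2506  0.045 ]
held [ 0.4787 -0.2084  0.093 ]
[250.6903 172.9469] [  7   7  13  12 113] [ 0.4919 -0.2506]
205 [250] [264]
212 [250] [265]
220 [248] [265]
230 [247] [266]
block top rect (mm) centre,size,angle ((478.59857177734375, -225.71917724609375), (51.115482330322266, 82.85245513916016), 17.458744049072266)
dark [228.5378 153.6134] [225 131   6  38 119] [ 0.4623 -0.2373]
dark [249.1385 136.1231] [245 132   9  10  65] [ 0.4781 -0.2123]
dark [250.5914 173.1075] [246 168  10  11  93] [ 0.4918 -0.2508]
```

Emit:
apply_moves(moves="0.07 -0.142 0 0 0 0;0 0 0.6 0 0 0;0 0 0.6 0 0 0;0 0 0.5 0 0 0;0 0 0.3 0 0 0;0 0 0.06 0 0 0;0 0 0 0 0 0;0 0 0 0 0 0")

```text
t: 12.42
tcp_pos: [0.4929, -0.2513, 0.098]
eef_rot: [[-0.304, 0.953, 0.001], [0.953, 0.304, -0.001], [-0.001, 0.001, -1.0]]
ft_force: [-0.2, -0.3, -0.0]
opening: 0.0115
grip_force: 30.0
```

```bash
python3 look.py w5.png bore_mouth:.045
python3 -c "
import cv2;im=cv2.imread('pics/w5.png');cv2.imwrite('pics/c6.png',cv2.resize(im[110:270,200:320],(600,800)[0:2] if 0 else (450,600),interpolation=3))"
```

```text
t 12.425 tcp [ 0.4929 -0.2513  0.098 ] xtool [-0.3042  0.9526 -0.0011] z [ 0.0012 -0.0007 -1.    ] open 0.0115 grip 29.994302988052368 F [-0.2369 -0.3372 -0.03  ]
bore_mouth [257.4 199.5] 0.56 @z .045 [ 0.4917 -0.2487]
```

View pics/c6.png

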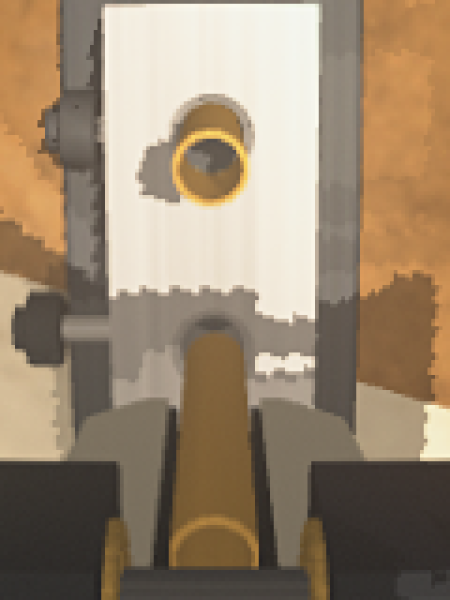

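The tube's foot sits centred in the chamfer ring (ring about crop column 213, tube 215), with an even gap behind it. I start the insertion.

Emit:
apply_moves(moves="0 0 0.1 0 0 0;0 0 0.1 0 0 0;0 0 0.1 0 0 0;0 0 0.1 0 0 0;0 0 0 0 0 0")

```text
t: 13.15
tcp_pos: [0.4923, -0.251, 0.0766]
eef_rot: [[-0.304, 0.953, -0.001], [0.953, 0.304, 0.0], [0.001, -0.001, -1.0]]
ft_force: [-0.8, 0.7, 0.3]
opening: 0.0116
grip_force: 30.0
```

Emit:
apply_moves(moves="0 0 0.1 0 0 0;0 0 0.1 0 0 0;0 0 0.1 0 0 0;0 0 0.08 0 0 0;0 0 0 0 0 0;0 0 0 0 0 0")

```text
t: 13.9
tcp_pos: [0.4926, -0.2511, 0.0582]
eef_rot: [[-0.304, 0.953, 0.0], [0.953, 0.304, -0.0], [-0.0, 0.0, -1.0]]
ft_force: [-0.3, -0.2, -0.5]
opening: 0.0112
grip_force: 30.0
```

Emit:
apply_moves(moves="0 0 0.03 0 0 0;0 0 0.02 0 0 0;0 0 0.02 0 0 0;0 0 0 0 0 0")

```text
t: 14.4
tcp_pos: [0.4927, -0.2512, 0.055]
eef_rot: [[-0.304, 0.953, 0.0], [0.953, 0.304, -0.0], [-0.0, 0.0, -1.0]]
ft_force: [0.3, 0.7, 5.5]
opening: 0.0112
grip_force: 30.0
```

The foot is on the floor (5.5 N upward at the expected height). I let go.

Emit:
apply_moves(moves="0 0 0 0 0 0;0 0 0 0 0 0;0 0 0 0 0 0;0 0 0 0 0 0;0 0 0 0 0 0;0 0 0 0 0 0", fingers=0.6)

```text
t: 15.15
tcp_pos: [0.4925, -0.2511, 0.0546]
eef_rot: [[-0.304, 0.953, 0.0], [0.953, 0.304, -0.0], [-0.0, 0.0, -1.0]]
ft_force: [0.4, -0.4, -0.1]
opening: 0.0554
grip_force: 0.0
```

Emit:
apply_moves(moves="0 0 -0.4 0 0 0;0 0 -0.8 0 0 0;0 0 -0.9 0 0 0;0 0 -0.9 0 0 0;0 0 -0.6 0 0 0;0 0 0 0 0 0;0 0 0 0 0 0")

```text
t: 16.02
tcp_pos: [0.4921, -0.2508, 0.2335]
eef_rot: [[-0.304, 0.953, -0.001], [0.953, 0.304, 0.001], [0.001, -0.001, -1.0]]
ft_force: [0.2, 0.7, 0.3]
opening: 0.0558
grip_force: 0.0
```

```bash
python3 look.py w6.png leg_top:.093 held_leg_top:.093 jig:0
python3 -c "
import cv2;im=cv2.imread('pics/w6.png');cv2.imwrite('pics/c7.png',cv2.resize(im[90:240,180:330],(600,600),interpolation=3))"
```

```text
t 16.025 tcp [ 0.4921 -0.2508  0.2335] xtool [-0.3042  0.9526  0.0012] z [-0.0013  0.0008 -1.    ] open 0.0558 grip 0.0 F [0.2172 0.7133 0.3045]
leg_top [256.7 177.6] 0.69 @z .093 [ 0.4906 -0.2495]
leg_top [256.1 145.9] 0.52 @z .093 [ 0.4798 -0.2176]
held_leg_top [258.2 138.2] 0.92 @z .093 [ 0.4794 -0.2093]
jig [260.6 147.5] 0.74 @z 0 [ 0.489  -0.2271]
```

View pics/c7.png

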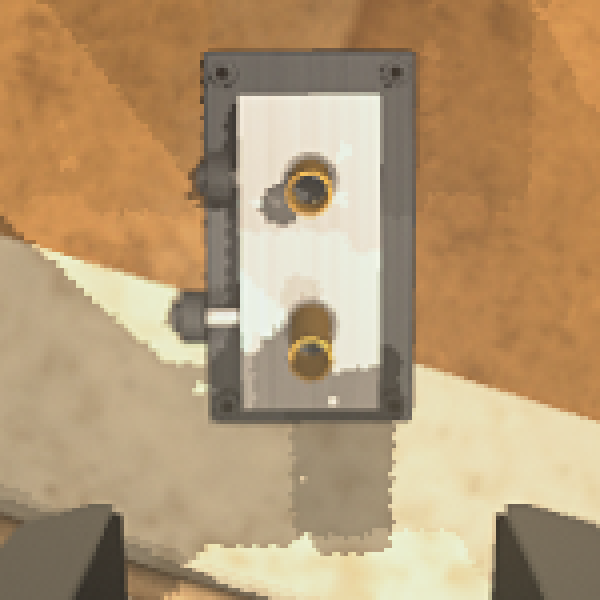

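Both leg tops show: held at (257,138) and the fitted leg at (257.5,179.5). The leg stands upright in the bore. Now the bow.

Emit:
apply_moves(moves="0 0 0 0 0 0.54;0 0 0 0 0 0.55;0.93 0.236 0 0 0 0;0.93 0.236 0 0 0 0;0.93 0.236 0 0 0 0;0.93 0.236 0 0 0 0;0.93 0.236 0 0 0 0;0.93 0.236 0 0 0 0;0.93 0.236 0 0 0 0;0.93 0.236 0 0 0 0;0.8 0.2 0 0 0 0;0 0 0 0 0 0;0 0 0 0 0 0")

```text
t: 17.85
tcp_pos: [0.5311, 0.1717, 0.2341]
eef_rot: [[-0.156, 0.988, -0.001], [0.988, 0.156, -0.0], [-0.0, -0.001, -1.0]]
ft_force: [-0.1, -0.8, 0.5]
opening: 0.0558
grip_force: 0.0
```

```bash
python3 look.py w7.png bow:.03 bow_end_a:.03
python3 - <<'E'
from h import *;import json
np.set_printoptions(precision=4,suppress=True)
s={k:np.array(v) for k,v in json.load(open('pics/w6.png.json')).items()}
a=atz('wrist',[257.25,138],.093,s);b=atz('wrist',[257.5,179.5],.093,s);print('held',a,'leg',b,np.linalg.norm(a-b),'mid',(a+b)/2,np.degrees(np.arctan2(-(a-b)[0],(a-b)[1])))
im=cv2.imread('pics/w7.png');cv2.imwrite('pics/c8.png',cv2.resize(im[90:240,180:330],(600,600),interpolation=3))
E
```

```text
t 17.85 tcp [0.5311 0.1717 0.2341] xtool [-0.1564  0.9877 -0.0003] z [-0.0009 -0.0004 -1.    ] open 0.0558 grip 0.0 F [-0.0897 -0.7764  0.5058]
bow [355.1 170.1] 0.95 @z .03 [0.6585 0.1901]
bow [261.5 162.2] 0.65 @z .03 [0.5349 0.1801]
bow [261.2 201.3] 0.51 @z .03 [0.5427 0.1292]
bow_end_a [255.8 141.2] 0.91 @z .03 [0.5237 0.2053]
bow_end_a [258.7 181.5] 0.91 @z .03 [0.5354 0.1548]
bow_end_a [365.6 166.9] 0.85 @z .03 [0.6724 0.1969]
bow_end_a [343.8 180.8] 0.67 @z .03 [0.6461 0.1734]
held [ 0.4785 -0.2095  0.093 ] leg [ 0.4921 -0.2513  0.093 ] 0.043987858971301946 mid [ 0.4853 -0.2304  0.093 ] 18.001478248141982
```

View pics/c8.png

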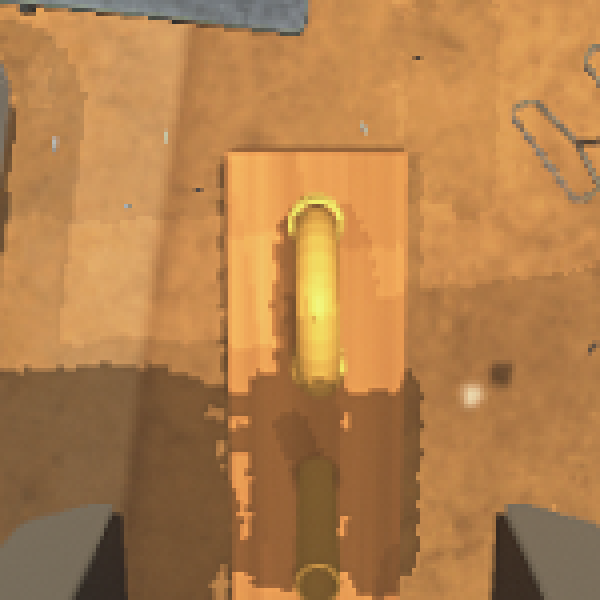

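The crop shows the brass bow at crop columns 297–341, with its far ferrule at (315,220) and the long tube's top at (318,580). The turquoise bow is outside the crop, off the rack.

```bash
python3 - <<'E'
from h import *;import json
np.set_printoptions(precision=4,suppress=True)
s={k:np.array(v) for k,v in json.load(open('pics/w7.png.json')).items()}
f=lambda u,v:[180+u/4,90+v/4]
yd=np.array([-np.sin(np.radians(9)),np.cos(np.radians(9))])
print('rack end',[atz('wrist',f(u,150),.03,s)[:2] for u in(227,407)], 'centre from end',atz('wrist',f(317,150),.03,s)[:2]-yd*.098, '->bow',atz('wrist',f(317,150),.03,s)[:2]-yd*.043)
print('far ferrule',atz('wrist',f(315,222),.048,s)[:2]-yd*.022,'edge',atz('wrist',f(316,197),.048,s)[:2]-yd*.0304)
print('crown',atz('wrist',f(318,300),.084,s)[:2])
c=np.array([.5313,.1808])
for n,y,z in[('crown',0,.084),('far fer edge',.0304,.048),('rack end',.043,.03)]: print(n,(proj('wrist',np.append(c+yd*y,z),s)-[180,90])*4)
w=c-s['tcp_pos'][:2];R=s['eef_rot'];print('tool shift',w@R[:2,0],w@R[:2,1])
E
```

```text
rack end [array([0.4976, 0.2187]), array([0.5529, 0.2274])] centre from end [0.5406 0.1261] ->bow [0.532  0.1804]
far ferrule [0.5312 0.1806] edge [0.5316 0.1797]
crown [0.5311 0.1851]
crown [316.3702 315.5565]
far fer edge [315.4046 193.2556]
rack end [314.968  148.5403]
tool shift 0.008965365051837846 0.001671640034864832
```

Emit:
apply_moves(moves="0.17 0.036 0 0 0 0;0 0 0.8 0 0 0;0 0 0.8 0 0 0;0 0 0.8 0 0 0;0 0 0.6 0 0 0;0 0 0.4 0 0 0;0 0 0.1 0 0 0;0 0 0 0 0 0;0 0 0 0 0 0")

```text
t: 19.12
tcp_pos: [0.5323, 0.181, 0.0606]
eef_rot: [[-0.156, 0.988, 0.001], [0.988, 0.156, 0.0], [0.0, 0.002, -1.0]]
ft_force: [-0.6, -0.5, 0.0]
opening: 0.0558
grip_force: 0.0
```

Emit:
apply_moves(moves="0 0 0 0 0 0;0 0 0 0 0 0;0 0 0 0 0 0;0 0 0 0 0 0;0 0 0 0 0 0;0 0 0 0 0 0;0 0 0 0 0 0;0 0 0 0 0 0;0 0 0 0 0 0", fingers=0)

```text
t: 20.25
tcp_pos: [0.5317, 0.1808, 0.0596]
eef_rot: [[-0.156, 0.988, -0.0], [0.988, 0.156, -0.0], [-0.0, -0.0, -1.0]]
ft_force: [0.8, 0.4, -0.8]
opening: 0.0114
grip_force: 30.0
```

Emit:
apply_moves(moves="0 0 -0.1 0 0 0;0 0 -0.3 0 0 0;0 0 -0.5 0 0 0;0 0 -0.6 0 0 0;0 0 -0.6 0 0 0;0 0 -0.5 0 0 0;0 0 -0.2 0 0 0;0 0 0 0 0 0;0 0 0 0 0 0")

```text
t: 21.38
tcp_pos: [0.5312, 0.1807, 0.1987]
eef_rot: [[-0.156, 0.988, -0.002], [0.988, 0.156, -0.0], [-0.0, -0.002, -1.0]]
ft_force: [-0.3, -0.7, -0.8]
opening: 0.0115
grip_force: 30.0
```

Emit:
apply_moves(moves="-0.3 -0.09 0 0 0 0;-0.6 -0.17 0 0 0 0;-0.7 -0.19 0 0 0 0;-0.7 -0.19 0 0 0 0;-0.7 -0.19 0 0 0 0;-0.7 -0.19 0 0 0 0;-0.7 -0.19 0 0 0 0;-0.7 -0.19 0 0 0 0;-0.7 -0.19 0 0 0 0;-0.7 -0.19 0 0 0 0;-0.7 -0.19 0 0 0 0;-0.5 -0.15 0 0 0 0;-0.28 -0.08 0 0 0 0;0 0 0 0 0 -0.4;0 0 0 0 0 -0.4;0 0 0 0 0 -0.3;0 0 0 0 0 0;0 0 0 0 0 0;0 0 0 0 0 0")

```text
t: 23.75
tcp_pos: [0.4854, -0.2304, 0.1996]
eef_rot: [[-0.305, 0.952, -0.0], [0.952, 0.305, 0.0], [0.0, -0.0, -1.0]]
ft_force: [0.5, 0.5, -1.3]
opening: 0.0115
grip_force: 30.0
```

```bash
python3 look.py w8.png bow_end_a:.16 leg_top:.093
python3 -c "
import cv2;im=cv2.imread('pics/w8.png');cv2.imwrite('pics/c9.png',cv2.resize(im[100:280,170:350],(600,600),interpolation=3))"
```

```text
t 23.75 tcp [ 0.4854 -0.2304  0.1996] xtool [-0.3051  0.9523  0.0001] z [-0.0001  0.0001 -1.    ] open 0.0115 grip 29.998961553369554 F [ 0.539   0.4787 -1.3396]
bow_end_a [256.4 181. ] 0.82 @z .16 [ 0.4779 -0.2111]
```

View pics/c9.png

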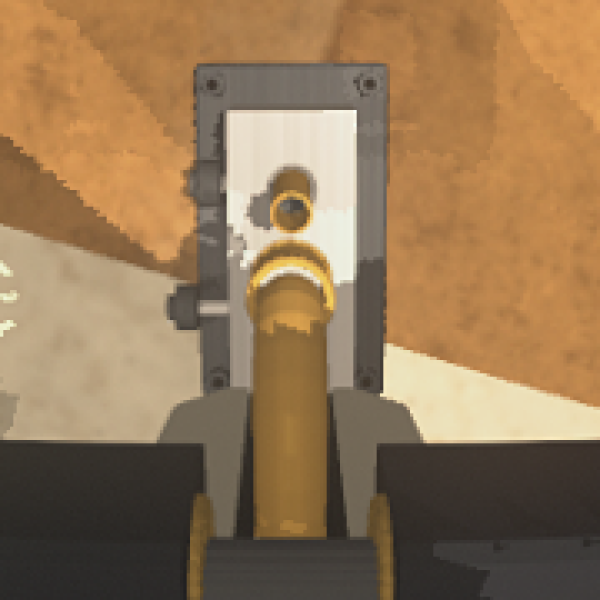

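The bow hangs upright in the grip: ferrule centre at w8 pixel (258,186), held-leg top at (257,163) behind it, as the geometry predicts. I lower it to about 11 mm above the legs.

Emit:
apply_moves(moves="0 0 0.2 0 0 0;0 0 0.3 0 0 0;0 0 0.3 0 0 0;0 0 0.2 0 0 0;0 0 0.15 0 0 0;0 0 0.1 0 0 0;0 0 0.05 0 0 0;0 0 0 0 0 0;0 0 0 0 0 0;0 0 0 0 0 0;0 0 0 0 0 0")

```text
t: 25.28
tcp_pos: [0.4854, -0.2305, 0.1348]
eef_rot: [[-0.306, 0.952, 0.0], [0.952, 0.306, -0.0], [-0.0, 0.0, -1.0]]
ft_force: [-0.4, -0.1, -1.0]
opening: 0.0117
grip_force: 30.0
```

```bash
python3 look.py w9.png bow_end_a:.1045 held_leg_top:.093
python3 - <<'E'
from h import *;import json
np.set_printoptions(precision=4,suppress=True)
s={k:np.array(v) for k,v in json.load(open('pics/w9.png.json')).items()}
R=s['eef_rot'];t=s['tcp_pos']
for n,v in [('end',[.022,0,.0296]),('end far edge',[.0304,0,.0296]),('fer top far edge',[.0304,0,.0116])]:
    p=proj('wrist',t+R@np.array(v),s);print(n,p,'crop',(p-[170,100])*600/180)
p=proj('wrist',np.array([.4786,-.2095,.093]),s);print('held',p,(p-[170,100])*600/180)
im=cv2.imread('pics/w9.png');a=cv2.resize(im[130:280,185:335],(400,400),interpolation=3)
b=cv2.resize(cv2.cvtColor(snap('scene','s9.png'),cv2.COLOR_RGB2BGR)[110:230,260:380],(400,400),interpolation=3)
cv2.imwrite('pics/c10.png',np.hstack([a,b]))
for n in('leg_top','held_leg_top','bow_end_a','bow'):
    print(n,[(np.round(r['centre'],1).tolist(),round(float(r['confidence']),2)) for r in place_of('scene',n)][:4])
yd=np.array([-np.sin(np.radians(17.8)),np.cos(np.radians(17.8))]);m=np.array([.4853,-.2304])
for y in(.022,-.022):
    for z in(.093,.1045): print('pred',y,z,proj('scene',np.append(m+yd*y,z)))
print(bot.state()['joint_velocities'])
E
```

```text
t 25.275 tcp [ 0.4854 -0.2305  0.1348] xtool [-0.3055  0.9522 -0.0001] z [ 0.0002 -0.0001 -1.    ] open 0.0117 grip 29.9988503740542 F [-0.418  -0.1228 -1.0363]
bow_end_a [254. 182.] 0.85 @z .1045 [ 0.476  -0.2104]
held_leg_top [260.8 177.1] 0.68 @z .093 [ 0.4803 -0.208 ]
end [258.1412 182.2429] crop [293.804  274.1429]
end far edge [258.139  170.0944] crop [293.7968 233.6479]
fer top far edge [258.3113 175.4951] crop [294.3711 251.6504]
held [257.9019 178.3887] [293.0065 261.2956]
leg_top [([314.1, 164.7], 0.59), ([311.7, 192.7], 0.45), ([314.1, 178.7], 0.16)]
held_leg_top [([313.3, 167.7], 0.88), ([308.6, 160.9], 0.49)]
bow_end_a [([157.7, 247.0], 0.73), ([137.9, 250.7], 0.7), ([312.7, 158.6], 0.69), ([310.9, 163.7], 0.49)]
bow [([148.9, 247.9], 0.74)]
pred 0.022 0.093 [310.5657 167.3886]
pred 0.022 0.1045 [310.7036 163.0574]
pred -0.022 0.093 [312.4908 161.8116]
pred -0.022 0.1045 [312.6314 157.606 ]
[ 0.0009 -0.0001 -0.0004  0.0007  0.0002  0.0018]
```

View pics/c10.png

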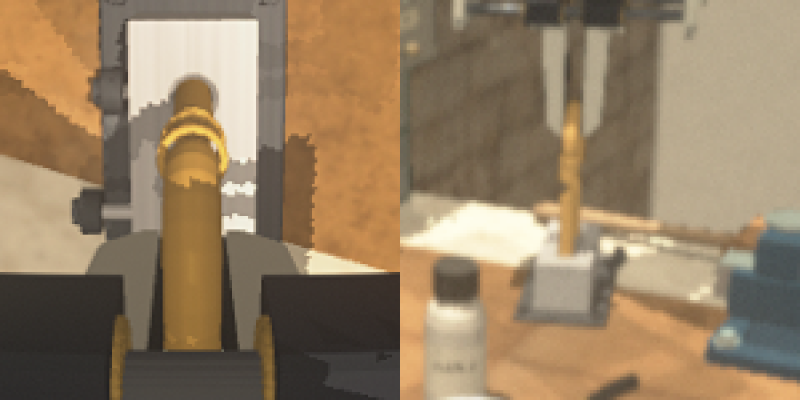

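The wrist crop shows the ferrule's far edge at pixel row 170.5 (predicted 170.1) and column 258.1, which matches the leg line. The scene crop shows the bow upright above the legs. There is no contact force and the arm is still, so I hand in.

```bash
python3 -c "
from bench import bot
print(bot.sign_off())"
```

```text
the job is handed in; nothing more can be done
None
```

The 85 mm leg stands free on the bore floor, and the bow is held upright and still, about 12 mm above both legs with its ends lined up over them. I handed the job in at about 25 s, but the sign-off gave no verdict.

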